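Butterfly out for varnishing, safety cap off

ROBOT

A 6-joint arm with a two-finger parallel gripper is mounted at the origin on the work surface. World frame = base frame: x ahead of the robot, y to its left, z up, the work surface at z = 0. Lengths are in m, angles in rad, forces in N, time in s.
With the tool pointing down it reaches from about 0.35 to 0.875 m from the base axis. Payload 15.5 kg.
Tool frame: the origin (TCP) lies between the finger pads; the fingertips stand 11 mm ahead of it and the grasp point (between the pads) lies 8 mm behind it (bot.finger_overhang is the distance from the TCP to the fingertips, in m); z points along the fingers, x is the direction in which the jaws open and shut, and the axes are right-handed (so a half turn about z gives the same grasp; the last joint's range is limited). The gripper opens to 85 mm and grips with 20 to 120 N. Pads are 22 mm wide; open, the fingers measure 114 mm over their backs; the gripper's body (76 mm by 85 mm) begins 54 mm behind the grasp point. The pads swing forward as they close: fully open they stand 13 mm farther back than shut.
Start: joints at [-1.266, 0.494, 1.345, -0, 1.302, -0.096], TCP at [0.243, -0.576, 0.242] pointing down, gripper open.
Joint ranges: [-2.91, 2.91], [-0.82, 2.16], [0.22, 2.67], [-1.22, 4.37], [0.12, 2.79], [-3.08, 3.08]. Speed limits (rad/s): [1.89, 1.89, 2.57, 3.01, 3.01, 3.01].

INTERFACE

Orientations are given as a unit quaternion [x, y, z, w].
In Python, from bench import get_obs, eyes, bot gives the robot as it stands.
- The arm moves only by the tool step_arm, never from a script. Its argument "deltas" is a list of rows, each an object of numbers: "gripper": the finger opening in mm, from 0 to 85.4; "x", "y", "z": the shift along the tool's x, y, z in mm; "rx", "ry", "rz": the turn, a rotation vector about the tool's x, y, z in degrees. In form: [{"gripper": .., "x": .., "y": .., "z": .., "rx": .., "ry": .., "rz": ..}, ...]. A call has exactly 8 rows; each row is the pose to reach, as a shift and turn from the pose measured when the call began, along the tool's axes at that moment; what a row does not reach only later rows make up. A row lasts 1/10 s, in which the tool goes at most 50 mm and 8.59 degrees, less where a joint would pass 70% of its speed; a pose out of reach is approached as far as the arm can. A call with a gripper value outside its range is refused whole. The fingers move at their own pace and stop on an object; "force" is the grip in N (left out, the last holds). Time passes only in rows, so rows that repeat a pose let the fingers close, or fill a call up. It gives the time, the measured TCP pose, the force and the opening at its end, in the units of the state.
- get_obs(): the state, without advancing time (a new reading comes with each control period).
- eyes.camera(name): name is "side" or "top"; returns the picture (420x560x3 uint8, red, green, blue); there is no depth.
- eyes.camera_model(name): a dict with "fx", "fy", "cx", "cy" (pixels), "R" (3x3) and "t" (3): a world point X has camera coordinates R X + t. Camera axes: x right, y down, z forward; pixel columns grow to the right and rows downward; lengths in m; the calibration is good to about 2 mm. A picture is of the moment at which its call begins. camera_model takes no time and is no camera call.
- bot.close_job(): hands the job in, once; it reports no verdict.
The state is a dict: "t": time; "joint_pos": joint angles; "joint_vel": joint speeds; "joint_efforts": joint torques, N m; "eef_pos": TCP position; "eef_rot": TCP orientation; "force": force on the tool from outside, world axes, zero at the start; "moment": the same for the moment, N m; "grip_width": finger opening in m.
Only numpy, scipy, OpenCV 4.12 (cv2) and the standard library are available. Lean on these libraries where they do the work, as an engineer would, in place of code of your own. Each camera call takes 0.05 s, during which the arm holds its last target.

TASK

The wooden butterfly is due for a fresh coat of varnish: first lift it out of its recess in the puzzle board and lay it flat, right side up, in the middle of the slatted drying rack, setting it down rather than dropping it, and let go of it. Then open the varnish bottle: press its push-and-turn safety cap down, keep it pressed while you twist it anticlockwise until it comes free, and lift it off. Finish while still holding the cap level and still, about 6 cm straight above the bottle's mouth so that drips fall back in, and leave the other puzzle pieces and the gate where they are.

Things in the scene. Friction and masses are not known exactly. Their poses are not given: they have to be found in the camera images.
- butterfly_mid (a point): Centre of the wooden butterfly (18 mm above its underside). 95 mm along its body (x, head at +x), 104 mm over the wings (y), 36 mm high, 70 g, z up. Wings 15 mm thick; the straight raised body along the middle, 15 mm wide (y), 84 mm long, stands 21 mm above them: grip it across y. Loose in a recess of its own outline, 12 mm deep, 2 mm play all round; the wings stand 3 mm proud of the board.
- board: Grooved puzzle board of rubberwood, 230 (x) x 310 (y) x 20 mm, fixed to the table. Origin: centre of its underside; z up. Recesses hold the butterfly (centre at x -25, y -85 mm, its head to +x), the snail shell (x -70, y 72) and the ladybird (x 18, y 72); a 34 mm wide groove runs along y near its far edge, at x 89 mm.
- rack_top (a point): Middle of the top of the slatted wooden drying rack, 30 mm above the table; z up. The rack is fixed, 150 x 150 mm, its top level: five 12 mm wide slats along y, 33 mm apart.
- bottle: White square 66 mm varnish bottle, fixed in a 110 x 110 x 42 mm wooden anti-spill block; it neither turns nor slides. Origin under the block's centre, z up. The shoulder is 86 mm above the table; a 49 mm collar, its top 91 mm above the table, stops the pressed cap. Three lugs on the neck lock the cap until it is pressed 4 mm (about 8 N) and turned; at 7 mm (about 12 N) it bottoms.
- bottle_mouth (a point): Centre of the rim of the bottle's mouth, 116 mm above the table; z up, x as bottle. The neck is 28 mm across, 40 mm over its lugs.
- cap_mid (a point): Centre (half-way up) of the loose ribbed grey cap: 50 mm across, 30 mm high, 40 g, z up, open below, a sprung liner inside. Locked, its underside is 98 and its top 128 mm above the table. Kept pressed 5 to 6 mm and turned anticlockwise seen from above, it is past the locks after 42 degrees and meets stops at 82 degrees (62 is right); then it lifts straight off, clear of the neck after 20 mm.
- snail_shell_mid (a point): Grey snail-shell puzzle piece, a 57 mm disc 26 mm high, in its recess; the point is half-way up. Bystander.
- ladybird_mid (a point): Violet ladybird with black dots, a 57 mm dome 28 mm high, in its recess; the point is half-way up. Bystander.
- caterpillar_mid (a point): Lime caterpillar segment block, 30 x 36 x 34 mm, standing in the groove; the point is half-way up. Bystander.
- gate_top (a point): Top of the sliding wooden gate, an upright 44 x 9 mm plate across the groove, its knob's top 60 mm above the table. Bystander.
Things that resemble listed ones, but are neither listed nor needed, are in the scene too. Of the things like the part that bears butterfly_mid, leave any that is black or yellow; of the rest the larger one is meant.

How it is judged:
On the way, in this order (a step that is already met when the one before it is completed fails the run):
1. the butterfly is lifted clear of its recess in the gripper (z of butterfly_mid in the frame of board above 0.046 m and contact force between the fingers and butterfly above 0.3 N), for 0.1 s.
2. still gripped, it is brought down to within 12 mm of the rack's slats (z of butterfly_mid in the frame of rack_top below 0.03 m and horizontal distance between butterfly_mid and rack_top below 0.035 m and contact force between the fingers and butterfly above 0.3 N), for 0.04 s.
3. it lies flat and released in the middle of the rack (z of butterfly_mid in the frame of rack_top below 0.0215 m and horizontal distance between butterfly_mid and rack_top below 0.035 m and angle between butterfly_mid's own z axis and vertical below 0.1 rad and contact force between the fingers and butterfly below 0.05 N and linear speed of butterfly below 0.02 m/s), for 0.2 s.
4. the cap is pressed down on the bottle, below its locks (z of cap_mid in the frame of bottle_mouth below -0.0065 m and contact force between the fingers and cap above 1 N), for 0.1 s.
5. the cap is twisted free (more than 38 degrees) while still on the neck (angle between the x axis of cap_mid and the x axis of bottle_mouth, either way round above 0.66 rad and z of cap_mid in the frame of bottle_mouth below 0.004 m), for 0.05 s.
At the end, for the whole second after the job is handed in: The cap is held still and level (0.15 rad) in the gripper, touching nothing else, its centre 45 to 120 mm above the bottle's mouth, within 15 mm of straight above; the butterfly lies released, at rest, flat (0.1 rad) and right side up on the rack's slats within 35 mm of its middle (z of cap_mid in the frame of bottle_mouth between 0.045 and 0.12 m and horizontal distance between cap_mid and bottle_mouth below 0.015 m and angle between cap_mid's own z axis and vertical below 0.15 rad and contact force between the fingers and cap above 1 N and contact force between cap and bottle below 0.05 N and linear speed of each of cap, butterfly below 0.02 m/s and z of butterfly_mid in the frame of rack_top between 0.0145 and 0.0215 m and horizontal distance between butterfly_mid and rack_top below 0.035 m and angle between butterfly_mid's own z axis and vertical below 0.1 rad); the arm keeps its last pose, push and grip.
It fails at once if another puzzle piece is shifted by more than 15 mm (distance of any of snail_shell_mid, ladybird_mid, caterpillar_mid from where it was at the start of the episode above 0.015 m).
It fails at once if the gate is slid by more than 10 mm (distance of gate_top from where it was at the start of the episode above 0.01 m).
It also fails if it takes over 58 s, if anything falls off the work surface, if the arm or the gripper's body presses on something with over 40 N, if the wrist force passes 120 N, or if a joint passes its speed limit or range.

## Working session

There is one attempt and no reset: what is moved stays moved. The work goes in short steps, Python scripts to look and compute and a tool call to move; the robot and the scene stay as the last step left them, time stands still between calls to the robot, and variables do not carry over. Pictures are saved under pics/ and viewed, and the job is handed in when it is done.

Besides the shell and the picture viewer there is one more tool, called after "Request:" as a command line: name --argument value ..., lists and objects as JSON in quotes. step_arm: Moves the arm, as the interface text tells. Its arguments: {"type":"object","properties":{"deltas":{"type":"array","items":{"type":"object","properties":{"gripper":{"type":"number"},"x":{"type":"number"},"y":{"type":"number"},"z":{"type":"number"},"rx":{"type":"number"},"ry":{"type":"number"},"rz":{"type":"number"}}}},"force":{"type":"number"}},"required":["deltas"]}

```bash
mkdir -p pics; ls; python3 - <<'E'
from bench import get_obs, eyes, bot
import cv2,json,numpy as np
for n in ("top","side"):
    im=eyes.camera(n); cv2.imwrite(f"pics/{n}0.png",im[...,::-1]); 
    m=eyes.camera_model(n); print(n,{k:np.round(v,4).tolist() for k,v in m.items()})
    np.save(f"{n}0.npy",im)
print(get_obs()); print(bot.finger_overhang)
E
```

```text
pics
top {'fx': 382.3708, 'fy': 382.3708, 'cx': 275.4869, 'cy': 210.0003, 'R': [[0.0191, -0.9998, -0.0085], [-0.9845, -0.0173, -0.1744], [0.1742, 0.0117, -0.9846]], 't': [-0.0087, 0.522, 1.0916]}
side {'fx': 382.7621, 'fy': 382.7621, 'cx': 277.037, 'cy': 216.2617, 'R': [[-0.8195, -0.573, -0.0069], [-0.3953, 0.5739, -0.7172], [0.4149, -0.585, -0.6968]], 't': [0.4082, 0.2725, 0.7849]}
{'t': 0.1, 'joint_pos': array([-1.26649216e+00,  4.94104497e-01,  1.34605562e+00, -3.13983258e-05,
        1.30250009e+00, -9.54968765e-02]), 'joint_vel': array([-0.00103024, -0.00264613, -0.00175099, -0.00117314,  0.00146732,
        0.00088645]), 'joint_efforts': array([ 1.29546952e-03, -8.83583021e+01, -3.84563041e+01, -2.86593367e-04,
        5.16039639e-03,  2.92655227e-05]), 'eef_pos': array([ 0.24317557, -0.57542038,  0.24177476]), 'eef_rot': array([ 8.33439370e-01, -5.52610651e-01, -4.24246437e-04, -3.24289638e-04]), 'force': array([-0.23374635, -0.71507901,  0.02818269]), 'moment': array([-0.02597469, -0.00169508,  0.03684701]), 'grip_width': 0.08530086839494394}
0.011
```

View pics/top0.png

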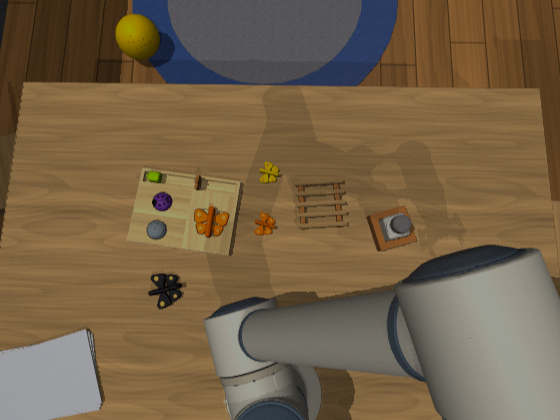

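View pics/side0.png

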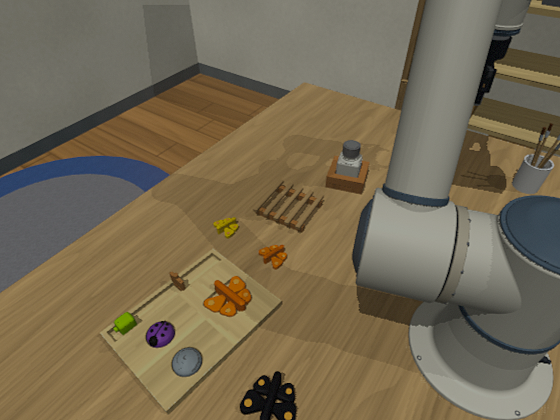

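The intended butterfly is the larger orange one, in the board (top view, around 211,222). The rack is near (321,205) and the bottle near (398,226). I'll enlarge these areas.

```bash
python3 - <<'E'
import numpy as np,cv2
def crop(n,c0,r0,w,h,s,name):
    im=np.load(f"{n}0.npy")[r0:r0+h,c0:c0+w,::-1]
    im=cv2.resize(im,None,fx=s,fy=s,interpolation=cv2.INTER_CUBIC)
    for k in range(0,w,10):
        cv2.putText(im,str(c0+k),(k*s,10),0,.35,(255,255,255),1); cv2.line(im,(k*s,0),(k*s,h*s),(255,255,255) if k%50==0 else (120,120,120),1)
    for k in range(0,h,10):
        cv2.putText(im,str(r0+k),(0,k*s+10),0,.35,(255,255,255),1); cv2.line(im,(0,k*s),(w*s,k*s),(120,120,120),1)
    cv2.imwrite("pics/"+name,im)
crop("top",120,160,130,100,6,"c1.png")
crop("top",285,170,140,85,5,"c2.png")
crop("side",250,130,130,100,6,"c3.png")
crop("side",95,245,195,140,4,"c4.png")
E
```

```text
(no output)
```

View pics/c1.png

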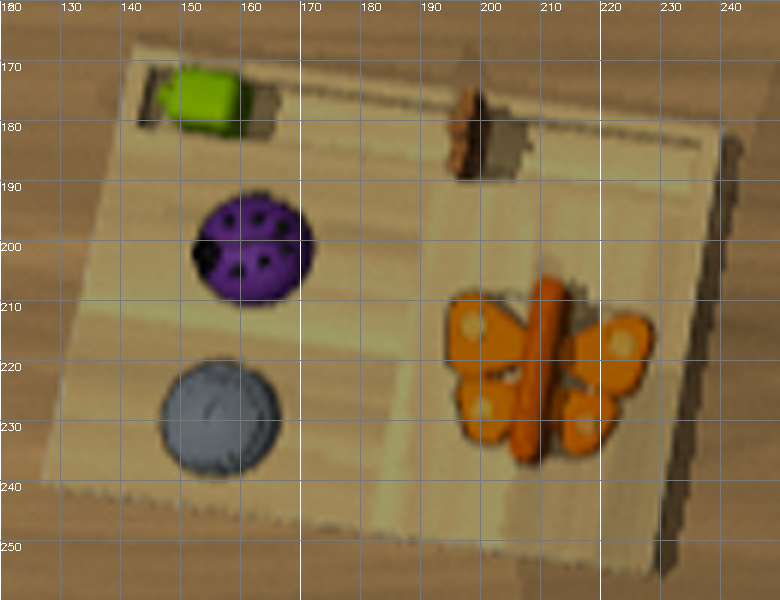

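View pics/c2.png

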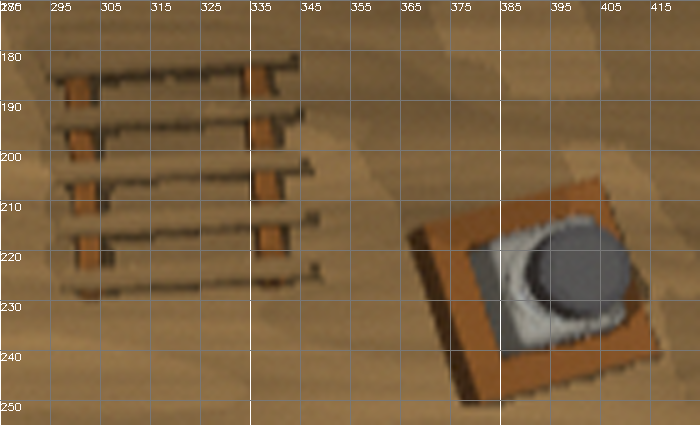

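View pics/c3.png

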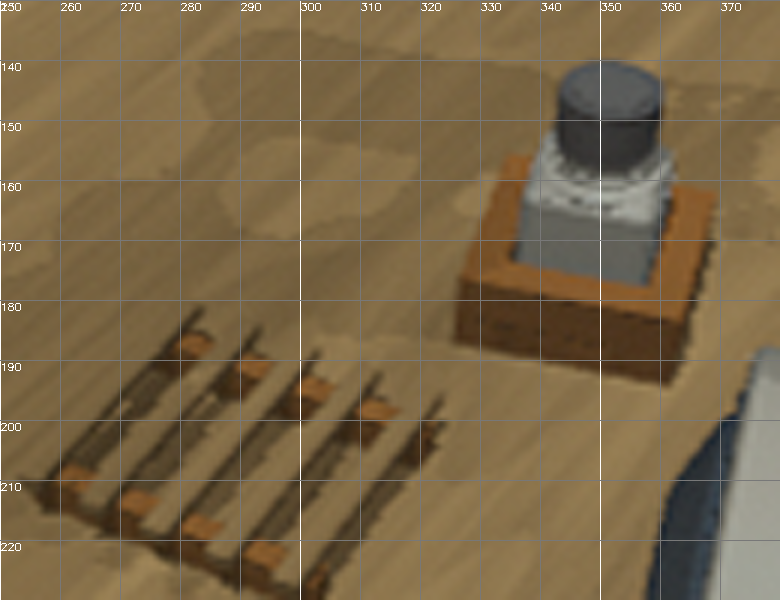

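View pics/c4.png

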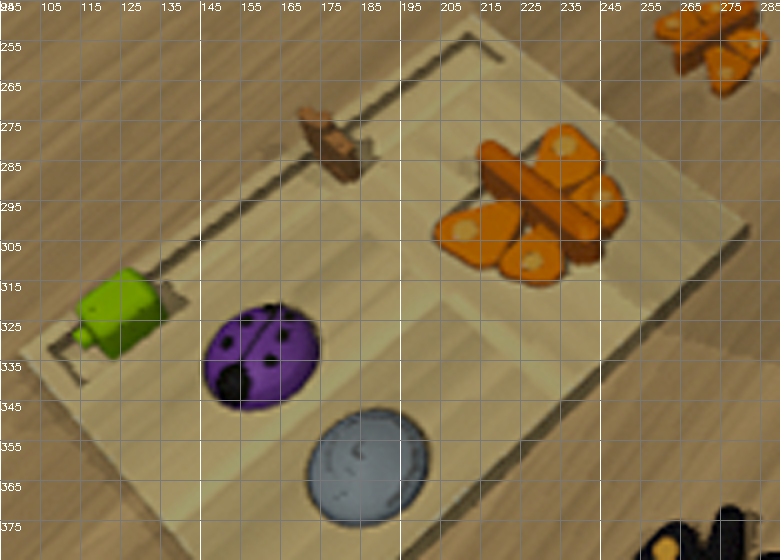

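```bash
cat > h.py <<'E'
import numpy as np,json
from bench import eyes
M={n:eyes.camera_model(n) for n in("top","side")}
for m in M.values():
    m["R"]=np.array(m["R"]);m["t"]=np.array(m["t"])
def proj(n,X):
    m=M[n];c=np.atleast_2d(X)@m["R"].T+m["t"]
    return np.c_[m["fx"]*c[:,0]/c[:,2]+m["cx"],m["fy"]*c[:,1]/c[:,2]+m["cy"]]
def ray(n,p,z):
    m=M[n];C=-m["R"].T@m["t"]
    d=m["R"].T@np.array([(p[0]-m["cx"])/m["fx"],(p[1]-m["cy"])/m["fy"],1])
    return (C+d*(z-C[2])/d[2])
E
python3 - <<'E'
from h import *
p=lambda *a:print(np.round(ray(*a),4))
print("cap");p("top",(401,224),.128);p("side",(351.5,145.5),.128)
print("board top corners z.02")
P=[ray("top",q,.02) for q in [(142.5,167.5),(240,181),(229,254.5),(127,241)]]
print(np.round(P,4),np.linalg.norm(np.diff(P,axis=0),axis=1),np.mean(P,0))
print("bf body ends z=.044 (top)") 
# head(+x) and tail
p("top",(211.2,206.5),.044);p("top",(208,236.5),.044)
p("side",(217,281),.044);p("side",(243,308),.044)
print("rack ctr");p("top",(321.5,202.6),.03)
for q in [(294.5,183.5),(344,179.5),(298,225.5),(349,222)]:p("top",q,.03)
print("block top corners z.042")
for q in [(367,216),(404,205.8),(416.5,241),(381,251)]:p("top",q,.042)
for q in [(327,177),(336,156),(369,161.5),(364,183.5)]:p("side",q,.042)
E
```

```text
cap
[ 0.4748 -0.3436  0.128 ]
[ 0.4751 -0.3392  0.128 ]
board top corners z.02
[[0.6538 0.4179 0.02  ]
 [0.6157 0.1125 0.02  ]
 [0.3894 0.1374 0.02  ]
 [0.4241 0.4463 0.02  ]] [0.30774011 0.22766936 0.31089992] [0.52073015 0.27852336 0.02      ]
bf body ends z=.044 (top)
[0.5297 0.1933 0.044 ]
[0.4396 0.1983 0.044 ]
[0.5256 0.195  0.044 ]
[0.4341 0.2164 0.044 ]
rack ctr
[ 0.5501 -0.1376  0.03  ]
[ 0.6081 -0.0554  0.03  ]
[ 0.6232 -0.2064  0.03  ]
[ 0.479  -0.0672  0.03  ]
[ 0.4923 -0.2198  0.03  ]
block top corners z.042
[ 0.5095 -0.2712  0.042 ]
[ 0.5422 -0.382   0.042 ]
[ 0.4377 -0.4144  0.042 ]
[ 0.4065 -0.3097  0.042 ]
[ 0.5092 -0.273   0.042 ]
[ 0.5384 -0.3813  0.042 ]
[ 0.4406 -0.4131  0.042 ]
[ 0.4064 -0.3071  0.042 ]
```

```bash
cat > ov.py <<'E'
from h import *
import cv2
def poly(n,im,P,s,o,col):
    q=((proj(n,P)-o+0.5)*s).astype(int); cv2.polylines(im,[q],True,col,1,cv2.LINE_AA)
def box(cx,cy,yaw,lx,ly,z,dx=0,dy=0):
    c,s=np.cos(yaw),np.sin(yaw);L=np.array([[1,1],[1,-1],[-1,-1],[-1,1]])*[lx/2,ly/2]+[dx,dy]
    return np.c_[L@np.array([[c,s],[-s,c]])+[cx,cy],np.full(4,z)]
def circ(cx,cy,r,z):
    a=np.linspace(0,6.28,40);return np.c_[cx+r*np.cos(a),cy+r*np.sin(a),0*a+z]
def run(tag,bd,bf,rk,bo):
    for n,views in {"top":[(120,160,130,100,6),(285,170,140,85,5)],"side":[(250,130,130,100,6),(95,245,195,140,4)]}.items():
        I=np.load(f"{n}0.npy")
        for i,(c0,r0,w,h,s) in enumerate(views):
            im=cv2.resize(I[r0:r0+h,c0:c0+w,::-1],None,fx=s,fy=s,interpolation=cv2.INTER_CUBIC).copy();o=np.array([c0,r0])
            W=(255,255,255);C=(255,255,0)
            poly(n,im,box(*bd,.23,.31,.02),s,o,W)
            poly(n,im,box(*bf,.084,.015,.044),s,o,C);poly(n,im,box(*bf,.095,.104,.023),s,o,(255,0,255))
            for k in range(-2,3): poly(n,im,box(*rk,.012,.15,.03,k*.033),s,o,W)
            poly(n,im,box(*bo,.11,.11,.042),s,o,W);poly(n,im,circ(bo[0],bo[1],.025,.128),s,o,C);poly(n,im,circ(bo[0],bo[1],.025,.098),s,o,C)
            cv2.imwrite(f"pics/ov{tag}_{n}{i}.png",im)
E
python3 - <<'E'
from ov import *
run("a",(.5207,.2785,-.12),(.486,.197,-.12),(.5505,-.1372,.093),(.4738,-.344,.29))
E
python3 -c "
import cv2,numpy as np
L=[cv2.imread(f'pics/ova_{n}.png') for n in('top0','top1','side0','side1')]
"
```

```text
(no output)
```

View pics/ova_top0.png

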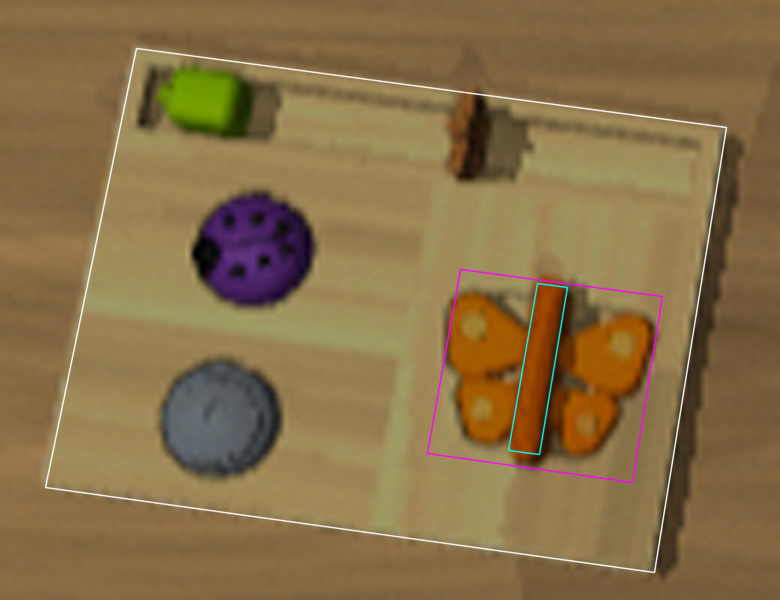

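View pics/ova_top1.png

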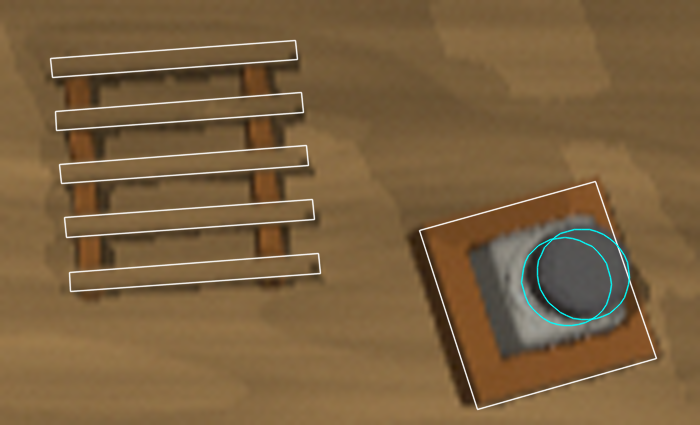

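View pics/ova_side0.png

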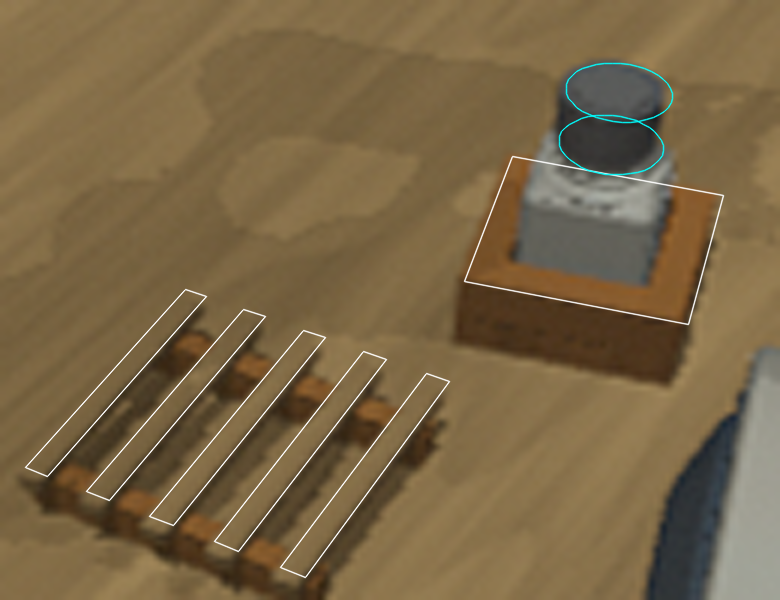

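View pics/ova_side1.png

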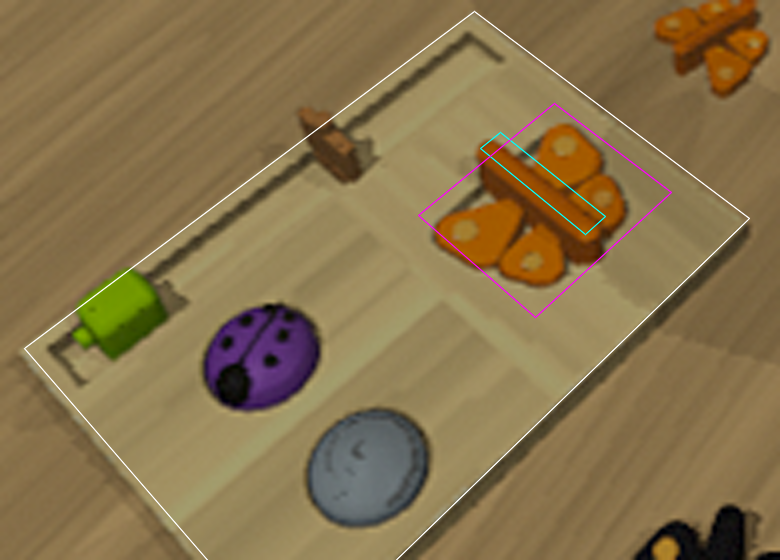

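The overlays agree to a few mm. Working estimates:

| Item | x, y (m) | Yaw (rad) |
|---|---|---|
| Butterfly | (.4855, .198) | -0.12 |
| Rack | (.551, -.136) | 0.093 |
| Bottle | (.4755, -.342) | not needed |

Next is a helper that computes the moves.

```bash
cat > d.py <<'E'
import sys,numpy as np
from scipy.spatial.transform import Rotation as Ro
from bench import get_obs
def go(x,y,z,yaw):
    o=get_obs();R=Ro.from_quat(o["eef_rot"]);p=o["eef_pos"]
    a=np.radians(yaw);X=np.array([np.cos(a),np.sin(a),0]);Z=np.array([0,0,-1]);T=Ro.from_matrix(np.c_[X,np.cross(Z,X),Z])
    dp=R.inv().apply(np.array([x,y,z])-p)*1000;rv=np.degrees((R.inv()*T).as_rotvec())
    print("t",round(o["t"],2),"p",p.round(4),"grip",round(o["grip_width"]*1000,1),"F",np.round(o["force"],1),"dxyz",dp.round(1),"rot",rv.round(1),"j",np.round(o["joint_pos"],2))
if __name__=="__main__": go(*map(float,sys.argv[1:5]))
E
python3 d.py .4855 .198 .15 -96.9
```

```text
t 0.1 p [ 0.2432 -0.5754  0.2418] grip 85.3 F [-0.2 -0.7  0. ] dxyz [-618.  -524.3   92.5] rot [ 0.   0.1 29.8] j [-1.27  0.49  1.35 -0.    1.3  -0.1 ]
```

Request:
step_arm --deltas '[{"gripper":45,"x":-36,"y":-31,"z":0,"rz":4},{"gripper":45,"x":-73,"y":-62,"z":0,"rz":8},{"gripper":45,"x":-110,"y":-93,"z":0,"rz":12},{"gripper":45,"x":-147,"y":-125,"z":0,"rz":16},{"gripper":45,"x":-184,"y":-156,"z":0,"rz":20},{"gripper":45,"x":-221,"y":-188,"z":0,"rz":24},{"gripper":45,"x":-258,"y":-219,"z":0,"rz":28},{"gripper":45,"x":-295,"y":-250,"z":0,"rz":29.8}]' --force 40

```text
invalid input at $.deltas[0]: expected keys gripper, x, y, z, rx, ry, rz
```

```bash
python3 d.py .4855 .198 .12 -96.9
```

```text
t 0.1 p [ 0.2432 -0.5754  0.2418] grip 85.3 F [-0.2 -0.7  0. ] dxyz [-618.  -524.3  122.5] rot [ 0.   0.1 29.8] j [-1.27  0.49  1.35 -0.    1.3  -0.1 ]
```

Request:
step_arm --deltas '[{"gripper":45,"x":-36,"y":-31,"z":0,"rx":0,"ry":0,"rz":4},{"gripper":45,"x":-73,"y":-62,"z":0,"rx":0,"ry":0,"rz":8},{"gripper":45,"x":-110,"y":-93,"z":0,"rx":0,"ry":0,"rz":12},{"gripper":45,"x":-147,"y":-125,"z":0,"rx":0,"ry":0,"rz":16},{"gripper":45,"x":-184,"y":-156,"z":0,"rx":0,"ry":0,"rz":20},{"gripper":45,"x":-221,"y":-188,"z":0,"rx":0,"ry":0,"rz":24},{"gripper":45,"x":-258,"y":-219,"z":0,"rx":0,"ry":0,"rz":28},{"gripper":45,"x":-295,"y":-250,"z":0,"rx":0,"ry":0,"rz":29.8}]' --force 40

```text
t: 0.9
eef_pos: [0.3586, -0.2045, 0.2421]
eef_rot: [-0.662, 0.749, 0.001, 0.0]
force: [1.6, -0.3, -0.1]
grip_width: 0.045
```

```bash
python3 d.py .4855 .198 .12 -96.9
```

```text
t 0.9 p [ 0.3586 -0.2045  0.2421] grip 45.0 F [ 1.6 -0.3 -0.1] dxyz [-414.9  -76.3  122.5] rot [ 0.   0.1 -0.2] j [-0.66  0.2   1.83  0.    1.11  1.03]
```

Request:
step_arm --deltas '[{"gripper":45,"x":-47,"y":-9,"z":0,"rx":0,"ry":0,"rz":0},{"gripper":45,"x":-94,"y":-17,"z":0,"rx":0,"ry":0,"rz":0},{"gripper":45,"x":-141,"y":-26,"z":0,"rx":0,"ry":0,"rz":0},{"gripper":45,"x":-188,"y":-35,"z":0,"rx":0,"ry":0,"rz":0},{"gripper":45,"x":-235,"y":-43,"z":0,"rx":0,"ry":0,"rz":0},{"gripper":45,"x":-282,"y":-52,"z":10,"rx":0,"ry":0,"rz":0},{"gripper":45,"x":-329,"y":-61,"z":20,"rx":0,"ry":0,"rz":0},{"gripper":45,"x":-376,"y":-69,"z":40,"rx":0,"ry":0,"rz":0}]'

```text
t: 1.7
eef_pos: [0.4739, 0.161, 0.2033]
eef_rot: [-0.662, 0.749, -0.0, 0.001]
force: [1.8, -0.8, -0.3]
grip_width: 0.0449
```

```bash
python3 d.py .4855 .198 .10 -96.9
```

```text
t 1.7 p [0.4739 0.161  0.2033] grip 44.9 F [ 1.8 -0.8 -0.3] dxyz [-37.9  -6.8 103.4] rot [-0.1  0.1 -0.2] j [0.21 0.37 1.7  0.   1.07 1.9 ]
```

Request:
step_arm --deltas '[{"gripper":45,"x":-19,"y":-4,"z":30,"rx":0,"ry":0,"rz":0},{"gripper":45,"x":-38,"y":-7,"z":60,"rx":0,"ry":0,"rz":0},{"gripper":45,"x":-38,"y":-7,"z":90,"rx":0,"ry":0,"rz":0},{"gripper":45,"x":-38,"y":-7,"z":103,"rx":0,"ry":0,"rz":0},{"gripper":45,"x":-38,"y":-7,"z":115,"rx":0,"ry":0,"rz":0},{"gripper":45,"x":-38,"y":-7,"z":123,"rx":0,"ry":0,"rz":0},{"gripper":45,"x":-38,"y":-7,"z":123,"rx":0,"ry":0,"rz":0},{"gripper":45,"x":-38,"y":-7,"z":123,"rx":0,"ry":0,"rz":0}]'

```text
t: 2.5
eef_pos: [0.486, 0.198, 0.0809]
eef_rot: [-0.662, 0.749, -0.0, 0.001]
force: [-0.1, -0.6, 0.7]
grip_width: 0.0449
```

```bash
python3 d.py .4855 .198 .04 -96.9; python3 - <<'E'
from bench import eyes
import cv2,numpy as np
for n,(c0,r0,w,h,s) in {"top":(150,140,130,130,4),"side":(170,200,140,130,5)}.items():
    im=eyes.camera(n);np.save(n+"1.npy",im);cv2.imwrite(f"pics/{n}1.png",cv2.resize(im[r0:r0+h,c0:c0+w,::-1],None,fx=s,fy=s,interpolation=cv2.INTER_CUBIC)[:600,:800])
E
```

```text
t 2.5 p [0.486  0.198  0.0809] grip 44.9 F [-0.1 -0.6  0.7] dxyz [ 0.2  0.6 40.9] rot [-0.1  0.1 -0.2] j [0.27 0.58 1.76 0.   0.8  1.97]
```

View pics/side1.png

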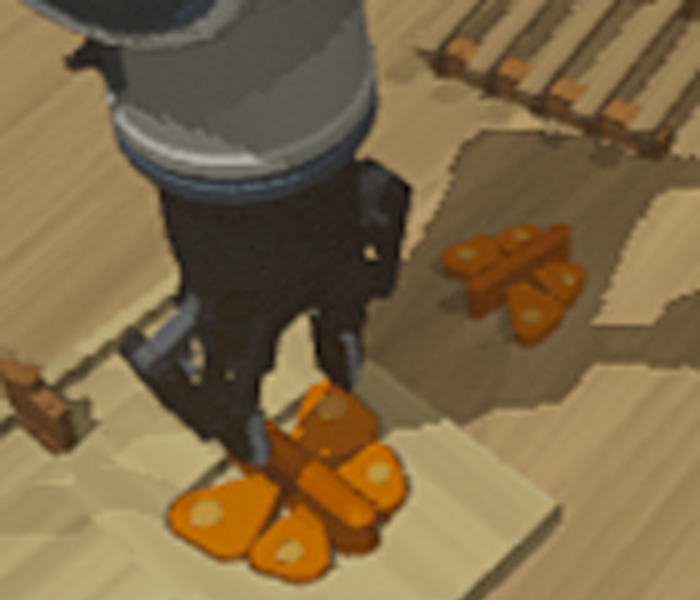

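View pics/top1.png

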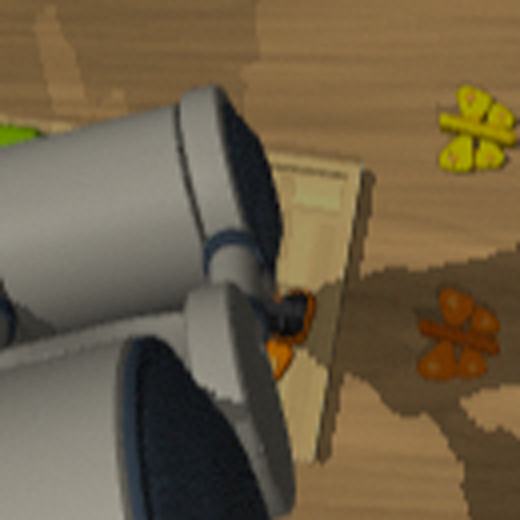

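Request:
step_arm --deltas '[{"gripper":45,"x":0,"y":0.5,"z":12,"rx":0,"ry":0,"rz":0},{"gripper":45,"x":0,"y":0.5,"z":24,"rx":0,"ry":0,"rz":0},{"gripper":45,"x":0,"y":0.5,"z":33,"rx":0,"ry":0,"rz":0},{"gripper":45,"x":0,"y":0.5,"z":40,"rx":0,"ry":0,"rz":0},{"gripper":45,"x":0,"y":0.5,"z":40,"rx":0,"ry":0,"rz":0},{"gripper":25,"x":0,"y":0.5,"z":40,"rx":0,"ry":0,"rz":0},{"gripper":20,"x":0,"y":0.5,"z":40,"rx":0,"ry":0,"rz":0},{"gripper":20,"x":0,"y":0.5,"z":40,"rx":0,"ry":0,"rz":0}]'

```text
t: 3.4
eef_pos: [0.486, 0.1983, 0.0415]
eef_rot: [-0.662, 0.749, -0.0, 0.002]
force: [-0.1, 0.2, 0.6]
grip_width: 0.0201
```

```bash
python3 d.py .4855 .198 .04 -96.9; python3 - <<'E'
from bench import eyes
import cv2,numpy as np
for n,(c0,r0,w,h,s) in {"side":(190,250,80,80,7)}.items():
    im=eyes.camera(n);np.save(n+"2.npy",im);cv2.imwrite(f"pics/{n}2.png",cv2.resize(im[r0:r0+h,c0:c0+w,::-1],None,fx=s,fy=s,interpolation=cv2.INTER_CUBIC)[:600,:800])
E
```

```text
t 3.4 p [0.486  0.1983 0.0415] grip 20.1 F [-0.1  0.2  0.6] dxyz [0.4 0.4 1.5] rot [-0.2  0.1 -0.2] j [0.27 0.64 1.79 0.   0.71 1.97]
```

View pics/side2.png

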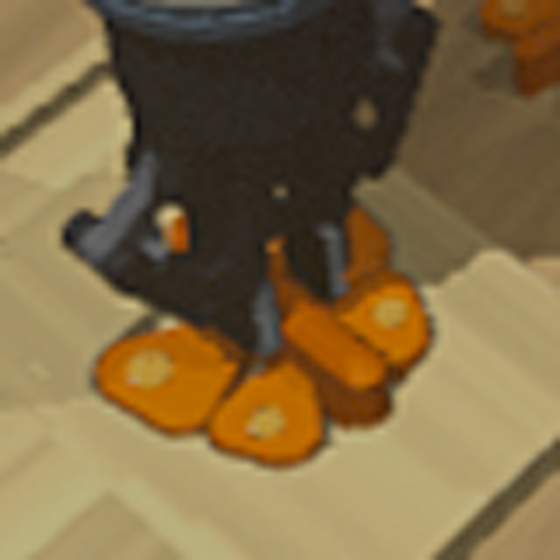

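The fingers straddle the raised body, with the left tip near (262,345) in the crop and just above the wing. Contact force is still about 0. Next I'll go 2 mm lower and close.

Request:
step_arm --deltas '[{"gripper":20,"x":0,"y":0,"z":2,"rx":0,"ry":0,"rz":0},{"gripper":12,"x":0,"y":0,"z":2,"rx":0,"ry":0,"rz":0},{"gripper":8,"x":0,"y":0,"z":2,"rx":0,"ry":0,"rz":0},{"gripper":8,"x":0,"y":0,"z":2,"rx":0,"ry":0,"rz":0},{"gripper":8,"x":0,"y":0,"z":2,"rx":0,"ry":0,"rz":0},{"gripper":8,"x":0,"y":0,"z":2,"rx":0,"ry":0,"rz":0},{"gripper":8,"x":0,"y":0,"z":0,"rx":0,"ry":0,"rz":0},{"gripper":8,"x":0,"y":0,"z":-4,"rx":0,"ry":0,"rz":0}]'

```text
t: 4.25
eef_pos: [0.4859, 0.1985, 0.0454]
eef_rot: [-0.662, 0.749, -0.0, 0.002]
force: [1.1, 5.2, -4.0]
grip_width: 0.0139
```

```bash
python3 d.py .4855 .198 .04 -96.9
```

```text
t 4.25 p [0.4859 0.1985 0.0454] grip 13.9 F [ 1.1  5.2 -4. ] dxyz [0.6 0.4 5.4] rot [-0.2  0.2 -0.2] j [0.27 0.64 1.78 0.   0.72 1.97]
```

Request:
step_arm --deltas '[{"gripper":8,"x":0,"y":0,"z":-4,"rx":0,"ry":0,"rz":0},{"gripper":8,"x":0,"y":0,"z":-8,"rx":0,"ry":0,"rz":0},{"gripper":8,"x":0,"y":0,"z":-13,"rx":0,"ry":0,"rz":0},{"gripper":8,"x":0,"y":0,"z":-20,"rx":0,"ry":0,"rz":0},{"gripper":8,"x":0,"y":0,"z":-30,"rx":0,"ry":0,"rz":0},{"gripper":8,"x":0,"y":0,"z":-40,"rx":0,"ry":0,"rz":0},{"gripper":8,"x":0,"y":0,"z":-52,"rx":0,"ry":0,"rz":0},{"gripper":8,"x":0,"y":0,"z":-60,"rx":0,"ry":0,"rz":0}]'

```text
t: 5.05
eef_pos: [0.486, 0.1985, 0.1068]
eef_rot: [-0.662, 0.749, -0.001, 0.002]
force: [0.5, -0.0, -0.5]
grip_width: 0.014
```

```bash
python3 d.py .551 -.136 .12 -84.7; python3 - <<'E'
from bench import eyes
import cv2,numpy as np
for n,(c0,r0,w,h,s) in {"side":(170,200,110,130,5)}.items():
    im=eyes.camera(n);np.save(n+"3.npy",im);cv2.imwrite(f"pics/{n}3.png",cv2.resize(im[r0:r0+h,c0:c0+w,::-1],None,fx=s,fy=s,interpolation=cv2.INTER_CUBIC)[:600,:800])
E
```

```text
t 5.05 p [0.486  0.1985 0.1068] grip 14.0 F [ 0.5 -0.  -0.5] dxyz [ 323.9 -105.7  -13.8] rot [ -0.3   0.1 -12.4] j [0.27 0.53 1.74 0.   0.86 1.97]
```

View pics/side3.png

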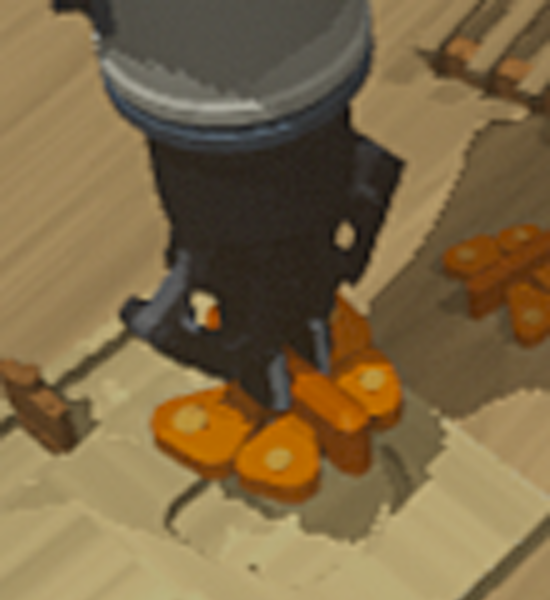

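It's lifted clear and level: the recess shows empty beneath it at crop (300,500). Now I'll move it over the rack.

Request:
step_arm --deltas '[{"gripper":8,"x":30,"y":-10,"z":-12,"rx":0,"ry":0,"rz":-1.5},{"gripper":8,"x":72,"y":-23,"z":-14,"rx":0,"ry":0,"rz":-3},{"gripper":8,"x":114,"y":-37,"z":-14,"rx":0,"ry":0,"rz":-5},{"gripper":8,"x":156,"y":-51,"z":-14,"rx":0,"ry":0,"rz":-7},{"gripper":8,"x":198,"y":-65,"z":-14,"rx":0,"ry":0,"rz":-9},{"gripper":8,"x":240,"y":-78,"z":-14,"rx":0,"ry":0,"rz":-11},{"gripper":8,"x":280,"y":-92,"z":-14,"rx":0,"ry":0,"rz":-12.4},{"gripper":8,"x":310,"y":-101,"z":-14,"rx":0,"ry":0,"rz":-12.4}]'

```text
t: 5.9
eef_pos: [0.5489, -0.1242, 0.1212]
eef_rot: [0.739, -0.673, 0.001, -0.003]
force: [1.0, 1.0, -1.5]
grip_width: 0.0138
```

```bash
python3 d.py .551 -.136 .075 -84.7
```

```text
t 5.9 p [ 0.5489 -0.1242  0.1212] grip 13.8 F [ 1.   1.  -1.5] dxyz [12.1 -0.7 46.2] rot [-0.4  0.1  0. ] j [-0.33  0.55  1.64  0.01  0.95  1.14]
```

Request:
step_arm --deltas '[{"gripper":8,"x":6,"y":0,"z":0,"rx":0,"ry":0,"rz":0},{"gripper":8,"x":12,"y":-0.5,"z":5,"rx":-0.4,"ry":0,"rz":0},{"gripper":8,"x":12,"y":-0.5,"z":14,"rx":-0.4,"ry":0,"rz":0},{"gripper":8,"x":12,"y":-0.5,"z":24,"rx":-0.4,"ry":0,"rz":0},{"gripper":8,"x":12,"y":-0.5,"z":34,"rx":-0.4,"ry":0,"rz":0},{"gripper":8,"x":12,"y":-0.5,"z":42,"rx":-0.4,"ry":0,"rz":0},{"gripper":8,"x":12,"y":-0.5,"z":46,"rx":-0.4,"ry":0,"rz":0},{"gripper":8,"x":12,"y":-0.5,"z":46,"rx":-0.4,"ry":0,"rz":0}]'

```text
t: 6.7
eef_pos: [0.5505, -0.1356, 0.0744]
eef_rot: [0.739, -0.673, -0.001, -0.0]
force: [-0.2, 0.5, -0.3]
grip_width: 0.014
```

```bash
python3 d.py .551 -.136 .0615 -84.7; python3 - <<'E'
from bench import eyes
import cv2,numpy as np
for n,(c0,r0,w,h,s) in {"side":(240,130,110,110,5)}.items():
    im=eyes.camera(n);np.save(n+"4.npy",im);cv2.imwrite(f"pics/{n}4.png",cv2.resize(im[r0:r0+h,c0:c0+w,::-1],None,fx=s,fy=s,interpolation=cv2.INTER_CUBIC)[:600,:800])
E
```

```text
t 6.7 p [ 0.5505 -0.1356  0.0744] grip 14.0 F [-0.2  0.5 -0.3] dxyz [ 0.5 -0.5 12.9] rot [0.1 0.1 0. ] j [-0.35  0.63  1.66  0.    0.86  1.13]
```

View pics/side4.png

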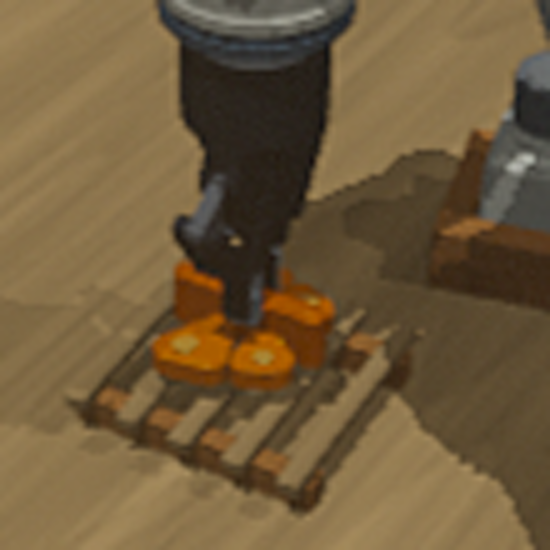

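The butterfly hovers roughly level over the middle of the rack. I'll lower it gently.

Request:
step_arm --deltas '[{"gripper":8,"x":0.5,"y":-0.5,"z":3,"rx":0,"ry":0,"rz":0},{"gripper":8,"x":0.5,"y":-0.5,"z":6,"rx":0,"ry":0,"rz":0},{"gripper":8,"x":0.5,"y":-0.5,"z":8,"rx":0,"ry":0,"rz":0},{"gripper":8,"x":0.5,"y":-0.5,"z":9,"rx":0,"ry":0,"rz":0},{"gripper":8,"x":0.5,"y":-0.5,"z":10,"rx":0,"ry":0,"rz":0},{"gripper":8,"x":0.5,"y":-0.5,"z":11,"rx":0,"ry":0,"rz":0},{"gripper":8,"x":0.5,"y":-0.5,"z":11,"rx":0,"ry":0,"rz":0},{"gripper":8,"x":0.5,"y":-0.5,"z":11,"rx":0,"ry":0,"rz":0}]'

```text
t: 7.55
eef_pos: [0.5512, -0.1362, 0.0639]
eef_rot: [0.739, -0.673, -0.001, -0.0]
force: [-0.2, -0.5, -0.6]
grip_width: 0.0143
```

```bash
python3 d.py .551 -.136 .0615 -84.7
```

```text
t 7.55 p [ 0.5512 -0.1362  0.0639] grip 14.3 F [-0.2 -0.5 -0.6] dxyz [-0.2  0.2  2.4] rot [0.1 0.1 0. ] j [-0.35  0.65  1.66  0.    0.84  1.13]
```

Request:
step_arm --deltas '[{"gripper":8,"x":0,"y":0,"z":0.5,"rx":0,"ry":0,"rz":0},{"gripper":8,"x":0,"y":0,"z":1,"rx":0,"ry":0,"rz":0},{"gripper":8,"x":0,"y":0,"z":1.5,"rx":0,"ry":0,"rz":0},{"gripper":8,"x":0,"y":0,"z":2,"rx":0,"ry":0,"rz":0},{"gripper":8,"x":0,"y":0,"z":2.4,"rx":0,"ry":0,"rz":0},{"gripper":8,"x":0,"y":0,"z":2.4,"rx":0,"ry":0,"rz":0},{"gripper":8,"x":0,"y":0,"z":2.4,"rx":0,"ry":0,"rz":0},{"gripper":8,"x":0,"y":0,"z":2.4,"rx":0,"ry":0,"rz":0}]'

```text
t: 8.35
eef_pos: [0.5512, -0.1362, 0.0617]
eef_rot: [0.739, -0.673, -0.001, -0.0]
force: [-2.9, 0.9, 5.6]
grip_width: 0.0138
```

```bash
python3 d.py .551 -.136 .0615 -84.7
```

```text
t 8.35 p [ 0.5512 -0.1362  0.0617] grip 13.8 F [-2.9  0.9  5.6] dxyz [-0.2  0.2  0.2] rot [0.1 0.1 0. ] j [-0.35  0.65  1.66  0.    0.83  1.13]
```

Contact shows 5.6 N upward. Releasing.

Request:
step_arm --deltas '[{"gripper":8,"x":0,"y":0,"z":-0.3,"rx":0,"ry":0,"rz":0},{"gripper":15,"x":0,"y":0,"z":-0.3,"rx":0,"ry":0,"rz":0},{"gripper":18,"x":0,"y":0,"z":-0.3,"rx":0,"ry":0,"rz":0},{"gripper":24,"x":0,"y":0,"z":-0.3,"rx":0,"ry":0,"rz":0},{"gripper":30,"x":0,"y":0,"z":-0.3,"rx":0,"ry":0,"rz":0},{"gripper":35,"x":0,"y":0,"z":-0.3,"rx":0,"ry":0,"rz":0},{"gripper":35,"x":0,"y":0,"z":-0.3,"rx":0,"ry":0,"rz":0},{"gripper":35,"x":0,"y":0,"z":-0.3,"rx":0,"ry":0,"rz":0}]'

```text
t: 9.15
eef_pos: [0.5512, -0.1362, 0.062]
eef_rot: [0.739, -0.673, -0.001, -0.0]
force: [-0.4, 0.1, 0.1]
grip_width: 0.0351
```

Request:
step_arm --deltas '[{"gripper":35,"x":0,"y":0,"z":-4,"rx":0,"ry":0,"rz":0},{"gripper":35,"x":0,"y":0,"z":-12,"rx":0,"ry":0,"rz":0},{"gripper":35,"x":0,"y":0,"z":-25,"rx":0,"ry":0,"rz":0},{"gripper":35,"x":0,"y":0,"z":-45,"rx":0,"ry":0,"rz":0},{"gripper":50,"x":0,"y":0,"z":-70,"rx":0,"ry":0,"rz":0},{"gripper":75,"x":0,"y":0,"z":-95,"rx":0,"ry":0,"rz":0},{"gripper":75,"x":0,"y":0,"z":-120,"rx":0,"ry":0,"rz":0},{"gripper":75,"x":0,"y":0,"z":-140,"rx":0,"ry":0,"rz":0}]'

```text
t: 9.95
eef_pos: [0.5516, -0.1365, 0.2047]
eef_rot: [0.739, -0.673, -0.0, -0.001]
force: [-0.3, -0.5, -0.3]
grip_width: 0.075
```

```bash
python3 d.py .4755 -.342 .17 -84.7; python3 - <<'E'
from bench import eyes
import cv2,numpy as np
L=[]
for n,(c0,r0,w,h,s) in {"side":(240,130,130,110,5)}.items():
    im=eyes.camera(n);np.save(n+"5.npy",im);cv2.imwrite(f"pics/{n}5.png",cv2.resize(im[r0:r0+h,c0:c0+w,::-1],None,fx=s,fy=s,interpolation=cv2.INTER_CUBIC)[:600,:800])
E
```

```text
t 9.95 p [ 0.5516 -0.1365  0.2047] grip 75.0 F [-0.3 -0.5 -0.3] dxyz [197.6  94.9  34.4] rot [-0.   0.1  0. ] j [-0.35  0.45  1.54  0.    1.15  1.13]
```

View pics/side5.png

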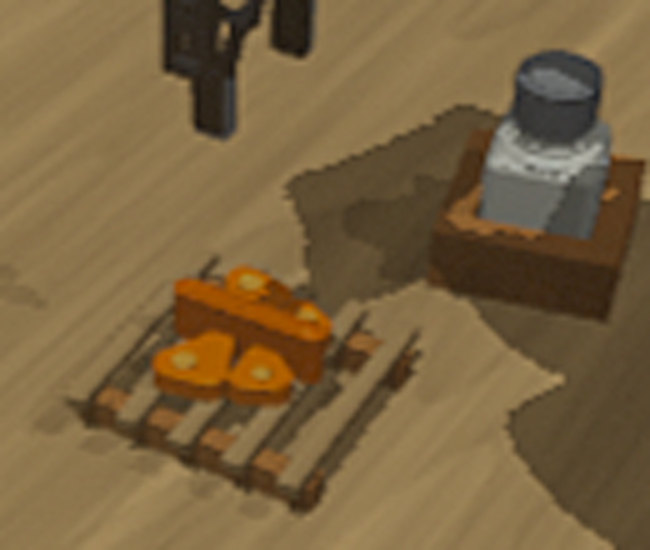

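The butterfly lies flat on the slats, near the rack's middle (crop 250,335). Next I'll go above the bottle.

Request:
step_arm --deltas '[{"gripper":75,"x":33,"y":16,"z":0,"rx":0,"ry":0,"rz":0},{"gripper":75,"x":66,"y":32,"z":0,"rx":0,"ry":0,"rz":0},{"gripper":75,"x":99,"y":48,"z":0,"rx":0,"ry":0,"rz":0},{"gripper":75,"x":132,"y":64,"z":0,"rx":0,"ry":0,"rz":0},{"gripper":75,"x":165,"y":80,"z":0,"rx":0,"ry":0,"rz":0},{"gripper":75,"x":198,"y":95,"z":10,"rx":0,"ry":0,"rz":0},{"gripper":75,"x":198,"y":95,"z":22,"rx":0,"ry":0,"rz":0},{"gripper":75,"x":198,"y":95,"z":34,"rx":0,"ry":0,"rz":0}]'

```text
t: 10.8
eef_pos: [0.4765, -0.3434, 0.1733]
eef_rot: [0.739, -0.674, 0.002, -0.001]
force: [0.0, 1.3, -0.3]
grip_width: 0.0752
```

```bash
python3 d.py .4755 -.342 .111 -84.7; python3 - <<'E'
from bench import eyes
from h import *
import cv2
print(ray("side",(290.6,190.6),.066))
L=[]
for n,(c0,r0,w,h,s) in {"side":(310,90,90,110,5),"top":(285,160,140,110,5)}.items():
    im=eyes.camera(n);np.save(n+"6.npy",im);L.append(cv2.resize(im[r0:r0+h,c0:c0+w,::-1],None,fx=s,fy=s,interpolation=cv2.INTER_CUBIC))
im=np.hstack(L);im=cv2.resize(im,None,fx=.69,fy=.69);cv2.imwrite("pics/m6.png",im)
E
```

```text
t 10.8 p [ 0.4765 -0.3434  0.1733] grip 75.2 F [ 0.   1.3 -0.3] dxyz [-1.6  1.1 62.3] rot [-0.3 -0.  -0. ] j [-0.73  0.51  1.53  0.    1.1   0.75]
[ 0.5481715  -0.13710409  0.066     ]
```

View pics/m6.png

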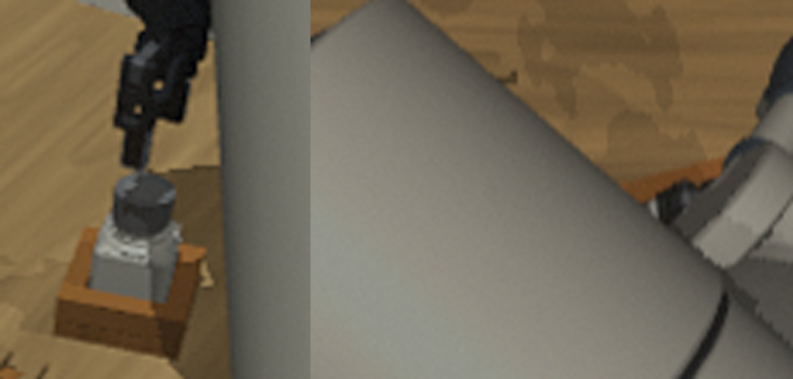

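Request:
step_arm --deltas '[{"gripper":75,"x":-1.5,"y":1,"z":10,"rx":-0.3,"ry":0,"rz":0},{"gripper":75,"x":-1.5,"y":1,"z":20,"rx":-0.3,"ry":0,"rz":0},{"gripper":75,"x":-1.5,"y":1,"z":29,"rx":-0.3,"ry":0,"rz":0},{"gripper":75,"x":-1.5,"y":1,"z":38,"rx":-0.3,"ry":0,"rz":0},{"gripper":75,"x":-1.5,"y":1,"z":47,"rx":-0.3,"ry":0,"rz":0},{"gripper":75,"x":-1.5,"y":1,"z":55,"rx":-0.3,"ry":0,"rz":0},{"gripper":75,"x":-1.5,"y":1,"z":62,"rx":-0.3,"ry":0,"rz":0},{"gripper":75,"x":-1.5,"y":1,"z":62,"rx":-0.3,"ry":0,"rz":0}]'

```text
t: 11.7
eef_pos: [0.4749, -0.3398, 0.1089]
eef_rot: [0.739, -0.673, -0.002, 0.0]
force: [-0.1, 0.0, -0.8]
grip_width: 0.0751
```

```bash
python3 d.py .4755 -.342 .111 -84.7; python3 - <<'E'
from bench import eyes
from h import *
import cv2
L=[]
for n,(c0,r0,w,h,s) in {"side":(310,90,90,100,6)}.items():
    im=eyes.camera(n);np.save(n+"7.npy",im);L.append(cv2.resize(im[r0:r0+h,c0:c0+w,::-1],None,fx=s,fy=s,interpolation=cv2.INTER_CUBIC))
im=np.hstack(L);cv2.imwrite("pics/m7.png",im)
E
```

```text
t 11.7 p [ 0.4749 -0.3398  0.1089] grip 75.1 F [-0.1  0.  -0.8] dxyz [ 2.3 -0.4 -2.1] rot [0.2 0.2 0.1] j [-0.72  0.6   1.59 -0.    0.96  0.75]
```

View pics/m7.png

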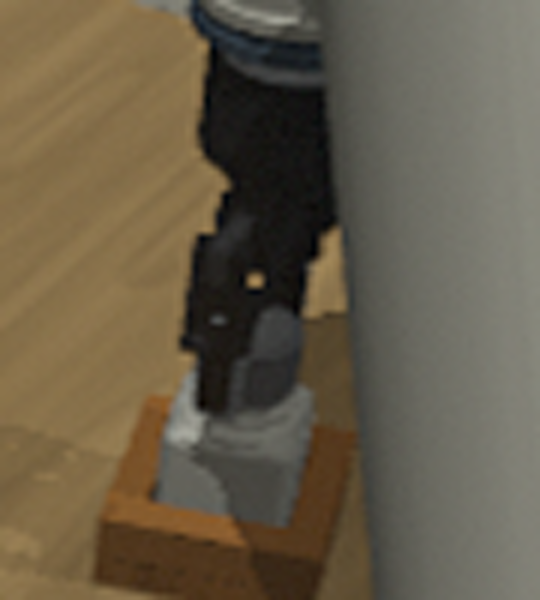

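```bash
python3 - <<'E'
from h import *
for y in(-.3,-.29):
  for z in(.09,.1,.11): print(y,z,(proj("side",[.4749,y,z])-[310,90])*6)
E
```

```text
-0.3 0.09 [[201.46269506 438.8848791 ]]
-0.3 0.1 [[203.87441    421.70108669]]
-0.3 0.11 [[206.31722466 404.2957046 ]]
-0.29 0.09 [[191.52197405 449.27799954]]
-0.29 0.1 [[193.88270208 432.06823014]]
-0.29 0.11 [[196.27403802 414.63532828]]
```

Request:
step_arm --deltas '[{"gripper":75,"x":2,"y":-0.5,"z":-0.5,"rx":0,"ry":0,"rz":0},{"gripper":60,"x":2,"y":-0.5,"z":-0.5,"rx":0,"ry":0,"rz":0},{"gripper":55,"x":2,"y":-0.5,"z":-0.5,"rx":0,"ry":0,"rz":0},{"gripper":53,"x":2,"y":-0.5,"z":-0.5,"rx":0,"ry":0,"rz":0},{"gripper":51,"x":2,"y":-0.5,"z":-0.5,"rx":0,"ry":0,"rz":0},{"gripper":49,"x":2,"y":-0.5,"z":-0.5,"rx":0,"ry":0,"rz":0},{"gripper":47,"x":2,"y":-0.5,"z":-0.5,"rx":0,"ry":0,"rz":0},{"gripper":45,"x":2,"y":-0.5,"z":-0.5,"rx":0,"ry":0,"rz":0}]' --force 40

```text
t: 12.55
eef_pos: [0.4761, -0.3426, 0.1105]
eef_rot: [0.739, -0.673, -0.001, 0.001]
force: [-1.2, -5.5, 3.5]
grip_width: 0.0486
```

```bash
python3 d.py .4755 -.342 .111 -84.7
```

```text
t 12.55 p [ 0.4761 -0.3426  0.1105] grip 48.6 F [-1.2 -5.5  3.5] dxyz [-0.7  0.6 -0.5] rot [0.1 0.  0.1] j [-0.72  0.6   1.58 -0.    0.97  0.75]
```

Request:
step_arm --deltas '[{"gripper":40,"x":0.5,"y":0,"z":0,"rx":0,"ry":0,"rz":0},{"gripper":40,"x":0.8,"y":0,"z":0,"rx":0,"ry":0,"rz":0},{"gripper":40,"x":0.8,"y":0,"z":0,"rx":0,"ry":0,"rz":0},{"gripper":40,"x":0.8,"y":0,"z":0.5,"rx":0,"ry":0,"rz":0},{"gripper":40,"x":0.8,"y":0,"z":1,"rx":0,"ry":0,"rz":0},{"gripper":40,"x":0.8,"y":0,"z":1.5,"rx":0,"ry":0,"rz":0},{"gripper":40,"x":0.8,"y":0,"z":2,"rx":0,"ry":0,"rz":0},{"gripper":40,"x":0.8,"y":0,"z":2,"rx":0,"ry":0,"rz":0}]' --force 80

```text
t: 13.35
eef_pos: [0.4761, -0.3431, 0.1084]
eef_rot: [0.739, -0.673, -0.001, 0.001]
force: [0.4, 3.9, 6.9]
grip_width: 0.0479
```

```bash
python3 d.py .4755 -.342 .105 -84.7
```

```text
t 13.35 p [ 0.4761 -0.3431  0.1084] grip 47.9 F [0.4 3.9 6.9] dxyz [-1.2  0.5  3.4] rot [0.1 0.1 0.1] j [-0.73  0.6   1.58 -0.    0.96  0.75]
```

Request:
step_arm --deltas '[{"gripper":40,"x":-0.2,"y":0,"z":0.5,"rx":0,"ry":0,"rz":0},{"gripper":40,"x":-0.3,"y":0,"z":1,"rx":0,"ry":0,"rz":0},{"gripper":40,"x":-0.3,"y":0,"z":1.5,"rx":0,"ry":0,"rz":0},{"gripper":40,"x":-0.3,"y":0,"z":2,"rx":0,"ry":0,"rz":0},{"gripper":40,"x":-0.3,"y":0,"z":2.2,"rx":0,"ry":0,"rz":0},{"gripper":40,"x":-0.3,"y":0,"z":2.2,"rx":0,"ry":0,"rz":0},{"gripper":40,"x":-0.3,"y":0,"z":2.2,"rx":0,"ry":0,"rz":0},{"gripper":40,"x":-0.3,"y":0,"z":2.2,"rx":0,"ry":0,"rz":0}]'

```text
t: 14.15
eef_pos: [0.4762, -0.3431, 0.1065]
eef_rot: [0.739, -0.673, -0.001, 0.001]
force: [-2.4, 1.1, 8.9]
grip_width: 0.0478
```

```bash
for i in 1 2; do python3 d.py .4755 -.342 .105 -84.7;done
```

```text
t 14.15 p [ 0.4762 -0.3431  0.1065] grip 47.8 F [-2.4  1.1  8.9] dxyz [-1.2  0.6  1.5] rot [0.1 0.  0.1] j [-0.73  0.6   1.58 -0.    0.96  0.75]
t 14.15 p [ 0.4762 -0.3431  0.1065] grip 47.8 F [-2.4  1.1  8.9] dxyz [-1.2  0.6  1.5] rot [0.1 0.  0.1] j [-0.73  0.6   1.58 -0.    0.96  0.75]
```

Request:
step_arm --deltas '[{"gripper":40,"x":0,"y":0,"z":0.5,"rx":0,"ry":0,"rz":0},{"gripper":40,"x":0,"y":0,"z":0.9,"rx":0,"ry":0,"rz":0},{"gripper":40,"x":0,"y":0,"z":0.9,"rx":0,"ry":0,"rz":0},{"gripper":40,"x":0,"y":0,"z":0.9,"rx":0,"ry":0,"rz":0},{"gripper":40,"x":0,"y":0,"z":0.9,"rx":0,"ry":0,"rz":0},{"gripper":40,"x":0,"y":0,"z":0.9,"rx":0,"ry":0,"rz":0},{"gripper":40,"x":0,"y":0,"z":0.9,"rx":0,"ry":0,"rz":0},{"gripper":40,"x":0,"y":0,"z":0.9,"rx":0,"ry":0,"rz":0}]'

```text
t: 14.95
eef_pos: [0.4761, -0.3431, 0.1058]
eef_rot: [0.739, -0.673, -0.001, 0.001]
force: [-1.7, 2.4, 10.1]
grip_width: 0.0476
```

```bash
python3 d.py .4755 -.342 .105 -84.7;python3 - <<'E'
from bench import eyes
from h import *
import cv2
im=eyes.camera("side");c0,r0,w,h,s=310,90,90,100,6
cv2.imwrite("pics/m8.png",cv2.resize(im[r0:r0+h,c0:c0+w,::-1],None,fx=s,fy=s,interpolation=cv2.INTER_CUBIC))
E
```

```text
t 14.95 p [ 0.4761 -0.3431  0.1058] grip 47.6 F [-1.7  2.4 10.1] dxyz [-1.2  0.5  0.8] rot [0.1 0.  0.1] j [-0.73  0.6   1.58 -0.    0.96  0.75]
```

View pics/m8.png

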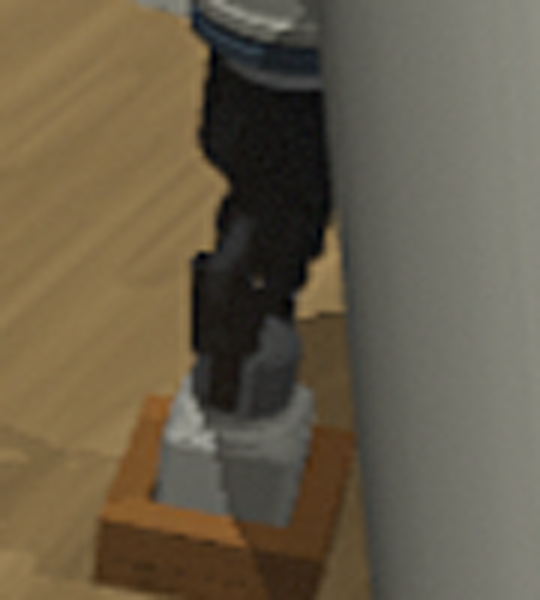

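Pressing at 10.1 N, which corresponds to about 5.5 mm. Now twisting anticlockwise (negative tool rz).

Request:
step_arm --deltas '[{"gripper":40,"x":0,"y":0,"z":0.2,"rx":0,"ry":0,"rz":-2},{"gripper":40,"x":0,"y":0,"z":0.2,"rx":0,"ry":0,"rz":-5},{"gripper":40,"x":0,"y":0,"z":0.2,"rx":0,"ry":0,"rz":-8},{"gripper":40,"x":0,"y":0,"z":0.2,"rx":0,"ry":0,"rz":-12},{"gripper":40,"x":0,"y":0,"z":0.2,"rx":0,"ry":0,"rz":-16},{"gripper":40,"x":0,"y":0,"z":0.2,"rx":0,"ry":0,"rz":-20},{"gripper":40,"x":0,"y":0,"z":0.2,"rx":0,"ry":0,"rz":-24},{"gripper":40,"x":0,"y":0,"z":0.2,"rx":0,"ry":0,"rz":-24}]'

```text
t: 15.8
eef_pos: [0.4766, -0.3437, 0.1061]
eef_rot: [0.864, -0.504, -0.0, 0.001]
force: [0.3, -0.5, 8.5]
grip_width: 0.048
```

```bash
python3 d.py .4755 -.342 .105 -22.7; python3 -c "
from bench import get_obs;print(get_obs()['moment'])"
```

```text
t 15.8 p [ 0.4766 -0.3437  0.1061] grip 48.0 F [ 0.3 -0.5  8.5] dxyz [-2.   0.1  1.1] rot [  0.1   0.  -37.8] j [-0.73  0.6   1.58 -0.    0.96  0.33]
[-0.11613023 -0.03867349  0.00082199]
```

Request:
step_arm --deltas '[{"gripper":40,"x":0,"y":0,"z":0.6,"rx":0,"ry":0,"rz":0},{"gripper":40,"x":0,"y":0,"z":0.6,"rx":0,"ry":0,"rz":-6},{"gripper":40,"x":0,"y":0,"z":0.6,"rx":0,"ry":0,"rz":-12},{"gripper":40,"x":0,"y":0,"z":0.6,"rx":0,"ry":0,"rz":-18},{"gripper":40,"x":0,"y":0,"z":0.6,"rx":0,"ry":0,"rz":-24},{"gripper":40,"x":0,"y":0,"z":0.6,"rx":0,"ry":0,"rz":-31},{"gripper":40,"x":0,"y":0,"z":0.6,"rx":0,"ry":0,"rz":-38},{"gripper":40,"x":0,"y":0,"z":0.6,"rx":0,"ry":0,"rz":-38}]'

```text
t: 16.6
eef_pos: [0.4771, -0.3443, 0.106]
eef_rot: [0.981, -0.192, 0.0, 0.001]
force: [-0.1, -0.7, 8.8]
grip_width: 0.0477
```

```bash
python3 d.py .4755 -.342 .105 -22.7; python3 -c "
from bench import get_obs;print(get_obs()['moment'])"
```

```text
t 16.6 p [ 0.4771 -0.3443  0.106 ] grip 47.7 F [-0.1 -0.7  8.8] dxyz [-2.3 -1.5  0.9] rot [ 0.1 -0.1  0.5] j [-0.73  0.6   1.58 -0.    0.96 -0.34]
[-0.00945679 -0.13248601 -0.0213224 ]
```

Request:
step_arm --deltas '[{"gripper":40,"x":0,"y":0,"z":0,"rx":0,"ry":0,"rz":0},{"gripper":40,"x":0,"y":0,"z":-1,"rx":0,"ry":0,"rz":0},{"gripper":40,"x":0,"y":0,"z":-2,"rx":0,"ry":0,"rz":0},{"gripper":40,"x":0,"y":0,"z":-3.5,"rx":0,"ry":0,"rz":0},{"gripper":40,"x":0,"y":0,"z":-5,"rx":0,"ry":0,"rz":0},{"gripper":40,"x":0,"y":0,"z":-6.5,"rx":0,"ry":0,"rz":0},{"gripper":40,"x":0,"y":0,"z":-8,"rx":0,"ry":0,"rz":0},{"gripper":40,"x":0,"y":0,"z":-8,"rx":0,"ry":0,"rz":0}]'

```text
t: 17.4
eef_pos: [0.4771, -0.3443, 0.114]
eef_rot: [0.981, -0.192, 0.0, 0.001]
force: [0.4, -0.4, 0.5]
grip_width: 0.0477
```

```bash
python3 d.py .4755 -.342 .105 -22.7
```

```text
t 17.4 p [ 0.4771 -0.3443  0.114 ] grip 47.7 F [ 0.4 -0.4  0.5] dxyz [-2.3 -1.6  9. ] rot [ 0.1 -0.1  0.5] j [-0.73  0.59  1.58 -0.    0.97 -0.34]
```

No downward force at +8 mm, so the cap is free. Continuing straight up.

Request:
step_arm --deltas '[{"gripper":40,"x":0,"y":0,"z":-4,"rx":0,"ry":0,"rz":0},{"gripper":40,"x":0,"y":0,"z":-12,"rx":0,"ry":0,"rz":0},{"gripper":40,"x":0,"y":0,"z":-22,"rx":0,"ry":0,"rz":0},{"gripper":40,"x":0,"y":0,"z":-34,"rx":0,"ry":0,"rz":0},{"gripper":40,"x":0,"y":0,"z":-46,"rx":0,"ry":0,"rz":0},{"gripper":40,"x":0,"y":0,"z":-56,"rx":0,"ry":0,"rz":0},{"gripper":40,"x":0,"y":0,"z":-61,"rx":0,"ry":0,"rz":0},{"gripper":40,"x":0,"y":0,"z":-61,"rx":0,"ry":0,"rz":0}]'

```text
t: 18.2
eef_pos: [0.4774, -0.3444, 0.1759]
eef_rot: [0.981, -0.192, 0.001, 0.002]
force: [0.3, 0.0, -1.0]
grip_width: 0.0475
```

```bash
python3 d.py .4755 -.342 .1745 -22.7; python3 - <<'E'
from bench import eyes
from h import *
import cv2
L=[]
for n,(c0,r0,w,h,s) in {"side":(230,60,140,170,4)}.items():
    im=eyes.camera(n);np.save(n+"9.npy",im);L.append(cv2.resize(im[r0:r0+h,c0:c0+w,::-1],None,fx=s,fy=s,interpolation=cv2.INTER_CUBIC)[:600])
cv2.imwrite("pics/m9.png",L[0])
im=eyes.camera("top");cv2.imwrite("pics/t9.png",im[...,::-1])
E
```

```text
t 18.2 p [ 0.4774 -0.3444  0.1759] grip 47.5 F [ 0.3  0.  -1. ] dxyz [-2.6 -1.5  1.3] rot [ 0.2 -0.1  0.5] j [-0.73  0.51  1.52 -0.    1.11 -0.34]
```

View pics/m9.png

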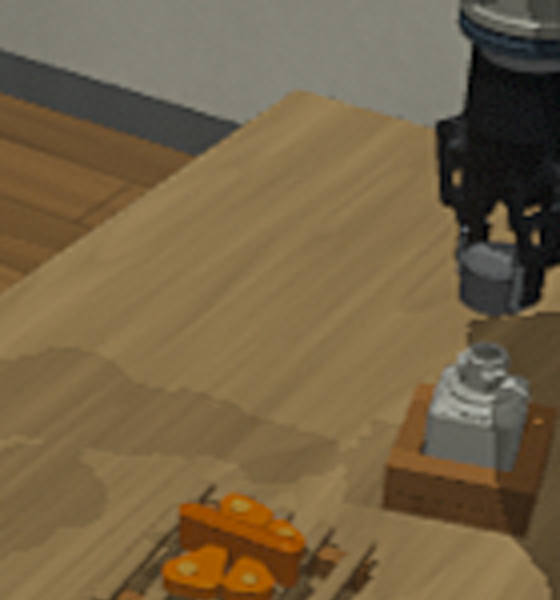

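View pics/t9.png

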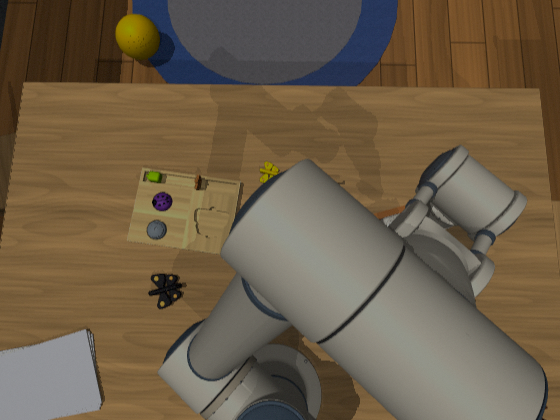

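```bash
python3 - <<'E'
from h import *
for z in(.185,.192,.198):print("cap top",ray("side",(353.2,125.5),z))
print("mouth",ray("side",(230+487/4,60+355/4),.116))
E
```

```text
cap top [ 0.48314689 -0.34915645  0.185     ]
cap top [ 0.47856666 -0.33808791  0.192     ]
cap top [ 0.47464075 -0.32860059  0.198     ]
mouth [ 0.47393369 -0.34173237  0.116     ]
```

Request:
step_arm --deltas '[{"gripper":40,"x":0,"y":0,"z":0,"rx":0,"ry":0,"rz":0},{"gripper":40,"x":0,"y":0,"z":0,"rx":0,"ry":0,"rz":0},{"gripper":40,"x":0,"y":0,"z":0,"rx":0,"ry":0,"rz":0},{"gripper":40,"x":0,"y":0,"z":0,"rx":0,"ry":0,"rz":0},{"gripper":40,"x":0,"y":0,"z":0,"rx":0,"ry":0,"rz":0},{"gripper":40,"x":0,"y":0,"z":0,"rx":0,"ry":0,"rz":0},{"gripper":40,"x":0,"y":0,"z":0,"rx":0,"ry":0,"rz":0},{"gripper":40,"x":0,"y":0,"z":0,"rx":0,"ry":0,"rz":0}]'

```text
t: 19.1
eef_pos: [0.477, -0.3441, 0.1748]
eef_rot: [0.981, -0.192, 0.0, 0.001]
force: [0.2, -0.1, 0.1]
grip_width: 0.0478
```

```bash
python3 -c "
from bench import bot,get_obs
print(get_obs()['joint_vel'].round(3));bot.close_job()"
```

```text
[-0.001  0.001 -0.    -0.     0.001  0.001]
the job is handed in; nothing more can be done
```

The job is handed in at about 19 s of the 58 s allowed; no verdict is reported.

**Butterfly:** I lifted the larger orange butterfly out of its recess. I lowered it onto the rack until it touched (5.6 N) and released it. My last measurement put its centre about 3 mm from the rack's middle, and the pictures show it flat and right side up.

**Cap:** I pressed the cap to about 10 N and turned it 62° anticlockwise while still pressing at 8.5–9 N. It then lifted off without resistance. It is held level and still, about 60 mm above the mouth. The side picture puts it within about 6 mm of straight above, with the bottle open below.

**Bystanders:** the other puzzle pieces and the gate are where they were in the last top view.

**Checks that disagreed:**
- The two cameras' positions for the bottle cap and the butterfly differed by a few mm, so I averaged them.
- The measured grip widths were about 1–2 mm under the nominal sizes (13.9 mm on the 15 mm body, 47.8 mm on the 50 mm cap).
- I did not see the cap's own rotation directly. I inferred it from the low torque and the free lift-off.

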